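Post the square coaster into the coaster box

ROBOT

A 6-joint arm with a two-finger parallel gripper is mounted at the origin on a cart in front of the work surface, level with it; the furniture and walls round the work are solid. World frame = base frame: x ahead of the robot, y to its left, z up, the work surface at z = 0. Lengths are in m, angles in rad, forces in N, time in s.
With the tool pointing down it reaches from about 0.3 to 1 m from the base axis. Payload 5.1 kg.
Tool frame: the origin (TCP) lies on the centre line of the jaws, within the pads' length; the fingertips stand 22 mm ahead of it and the grasp point (between the pads) lies 3 mm ahead of it (r.tip_extent is the distance from the TCP to the fingertips, in m); z points along the fingers, y is the line along which they close (so a half turn about z gives the same grasp; the last joint's range is limited). The gripper opens to 95 mm and grips with 3 to 60 N. Pads are 20 mm wide; open, the fingers measure 119 mm over their backs; the gripper's body (75 mm by 180 mm) begins 59 mm behind the grasp point.
Start: joints at [-0.083, 0.124, 1.65, -0, 1.367, -0.083], TCP at [0.65, -0, 0.237] pointing down, gripper open.
Joint ranges: [-2.61, 2.61], [-1.02, 2.33], [0.03, 2.71], [-1.35, 4.49], [0.32, 2.68], [-2.91, 2.91]. Speed limits (rad/s): [2.57, 2.57, 3.14, 3.14, 3.14, 3.14].

INTERFACE

Orientations are given as a unit quaternion [w, x, y, z].
In Python, from bench import r gives the robot as it stands.
- The arm moves only by the tool arm_command, never from a script. Its argument "rows" is a list of rows, each a list of 6 numbers: the shift along the world's x, y, z in m, then the turn, a rotation vector about the world's x, y, z in degrees. In form: [[tx, ty, tz, rx, ry, rz], ...]. A call has 1 to 12 rows; each row shifts and turns the commanded pose from where the row before left it; what a row does not reach is not made up. A row lasts 1/8 s, in which the tool goes at most 62.5 mm and 10.7 degrees, less where a joint would pass 70% of its speed; a pose out of reach is approached as far as the arm can. A call with a gripper value outside its range is refused whole. "gripper" is the opening, from 0 (shut) to 1 (fully open), set as the call begins (left out, the last holds). The fingers move at their own pace and stop on an object; the grip force is fixed at half the most. Time passes only in rows, so rows that do not move let the fingers close. It gives the time, the measured TCP pose, the force, the opening and the grip force at its end, in the units of the state.
- r.sense(): the state, without advancing time (a new reading comes with each control period).
- r.grab_frame(name): name is "scene" or "side" or "wrist"; returns (picture, depth): 384x512x3 uint8, red, green, blue; 384x512 float32, m along the optical axis (not along the pixel's ray), 0 where there is no reading.
- r.get_calibration(name): a dict with "mtx" (3x3 intrinsics, pixels), "position" and "rotation" of the camera in the world. Camera axes: x right, y up, looking along -z (the intrinsics and any distortion apply to the point x, -y, -z); pixel columns grow to the right and rows downward; lengths in m; the calibration is good to about 2 mm. A picture is of the moment at which its call begins: read the wrist's pose just before it. get_calibration takes no time and is no camera call; for the wrist camera it gives the pose at the moment of the call.
- r.hand_in(): hands the job in; it is judged then, once.
The state is a dict: "time": time; "q": joint angles; "joint_velocities": joint speeds; "joint_torque": joint torques, N m; "eef_pos": TCP position; "ee_rot": TCP orientation; "ft_force": force on the tool from outside, world axes, zero at the start; "moment": the same for the moment, N m; "finger_gap": finger opening in m; "finger_force": force on a finger pad.
Only numpy, scipy, OpenCV 4.12 (cv2) and the standard library are available. Lean on these libraries where they do the work, as an engineer would, in place of code of your own. Each camera call takes 0.05 s, during which the arm holds its last target. There are 200 camera calls.

TASK

Put the square coaster away: lift it out of the rack and post it, on edge, through the slot in the lid of the wooden box. Push it down past the flap under the slot so that it drops right inside, and leave the two round coasters standing in the rack.

Things in the scene. Friction and masses are not known exactly. Their poses are not given: they have to be found in the camera images.
- square_coaster_center (a point): Centre of the square wooden coaster, 100 x 100 x 14 mm, standing on edge in one of three pockets of a low wooden rack, underside 10 mm above the worktop. Axes: x along its width, y through its thickness, z up. The pocket walls reach 39 mm above the worktop, so its upper 71 mm stand free; pockets lie 66 mm apart along y.
- slot_mouth (a point): Middle of the slot at the top face of the lid of the fixed wooden box, 145 mm above the worktop; lid 174 x 142 x 16 mm. Axes: x along the slot, y across it, z up. The slot is 124 x 32 mm, flared over its top 12 mm to 144 x 48 mm. The box floor lies 137 mm below the lid's face. A coaster held by its top 20 to 25 mm can be pushed 75 mm below the lid's face before the fingers meet the lid.
- round_coaster_a_center (a point): Centre of a round wooden coaster, 100 mm diameter, 14 mm thick, standing on edge in another pocket of the rack. To be left there.
- round_coaster_b_center (a point): Centre of the other round wooden coaster, 100 mm diameter, 14 mm thick, standing on edge in the remaining pocket. To be left there.
- flap (a joint): Counterweighted steel flap inside the box, 34 mm below the lid's face, hinged along the slot's +y side: 0 rad shut (level), 1.5 hanging open. The coaster's own weight does not open it; 2 to 8 N downward does. With the coaster's lower edge 70 mm or more below the lid's face it is out of the way, and a coaster let go there drops in; it then swings shut by itself.

How it is judged:
By the outcome, as a careful person would: the job done as asked, in the order asked, and still so for the second after the job is handed in, with the robot touching nothing.
It also fails if it takes over 43 s, if anything falls off the work surface, if the arm or the gripper's body presses on something with over 40 N, if the wrist force passes 120 N, or if a joint passes its speed limit or range.

## Working session

There is one attempt and no reset: what is moved stays moved. The work goes in short steps, Python scripts to look and compute and a tool call to move; the robot and the scene stay as the last step left them, time stands still between calls to the robot, and variables do not carry over. Pictures are saved under pics/ and viewed, at most 10 in all, crops included, and the job is handed in when it is done.

Besides the shell and the picture viewer there is one more tool, called after "Emit:" by a JSON object that holds its "name" and its "arguments". arm_command: Moves the arm, as the interface text tells. Its arguments: {"type":"object","properties":{"rows":{"type":"array","items":{"type":"array","items":{"type":"number"}}},"gripper":{"type":"number"}},"required":["rows"]}

```bash
mkdir -p pics && cat > h.py <<'E'
import numpy as np, cv2
from bench import r
def world(name,d,c):
    K=np.array(c["mtx"]);R=np.array(c["rotation"]);p=np.array(c["position"])
    if R.shape!=(3,3):
        from scipy.spatial.transform import Rotation as T
        R=T.from_quat(np.r_[R[1:],R[0]]).as_matrix()
    v,u=np.indices(d.shape)
    P=np.stack([(u-K[0,2])/K[0,0]*d,-(v-K[1,2])/K[1,1]*d,-d],-1)
    return P@R.T+p
def grab(name):
    c=r.get_calibration(name);im,d=r.grab_frame(name)
    return im,d,world(name,d,c)
E
python3 - <<'E'
from h import *
for n in ("scene","side"):
    im,d,W=grab(n); np.savez(f"{n}0.npz",im=im,d=d,W=W); c=r.get_calibration(n); print(n,{k:np.round(v,3).tolist() if not isinstance(v,str) else v for k,v in c.items()})
    cv2.imwrite(f"pics/{n}0.png",im[:,:,::-1])
print(r.sense())
E
```

```text
scene {'mtx': [[395.56, 0.0, 254.87], [0.0, 395.56, 191.487], [0.0, 0.0, 1.0]], 'position': [-0.124, -0.438, 1.225], 'rotation': [0.864, 0.291, -0.122, -0.392]}
side {'mtx': [[417.353, 0.0, 253.186], [0.0, 417.353, 199.635], [0.0, 0.0, 1.0]], 'position': [-0.013, 1.084, 0.632], 'rotation': [-0.175, -0.128, 0.529, 0.821]}
{'time': 0.1, 'q': array([-8.26141814e-02,  1.24444146e-01,  1.65150463e+00, -6.30584039e-06,
        1.36752934e+00, -8.26142282e-02]), 'joint_velocities': array([ 0.00240077, -0.00135448, -0.0043492 , -0.00105946, -0.00226499,
       -0.00011555]), 'joint_torque': array([ 5.00436727e-04, -4.18875861e+01, -3.61097610e+01,  7.76667567e-02,
        4.61263221e-02, -8.66308574e-05]), 'eef_pos': array([6.49465058e-01, 4.33479102e-06, 2.35526585e-01]), 'ee_rot': array([-7.17350355e-04,  7.07105998e-01,  7.07106936e-01, -6.11683962e-04]), 'ft_force': array([-0.32289611, -0.24934313, -0.30230278]), 'moment': array([-0.04479808, -0.02068828, -0.01051869]), 'finger_force': 0.0, 'finger_gap': 0.09506688604376975}
```

View pics/scene0.png

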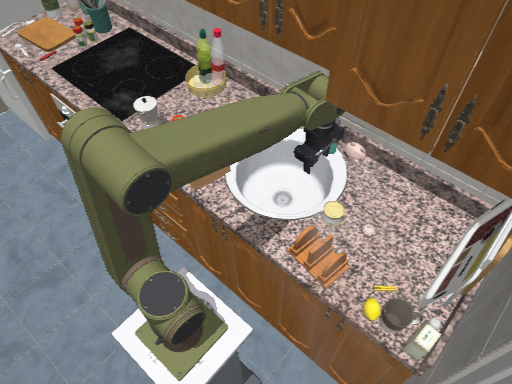

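View pics/side0.png

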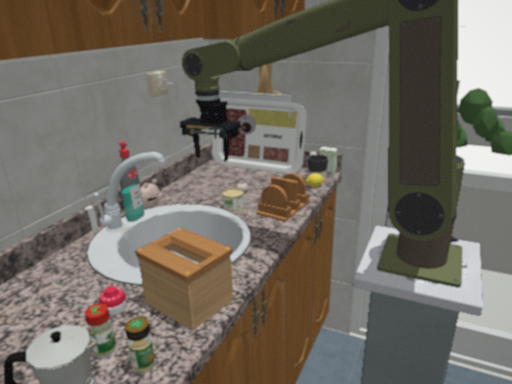

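The scene view shows the rack with its coasters at about (320,255). The box is hidden behind the arm there. The side view shows the box lid and slot at about (185,252) and the rack at (283,197).

```bash
python3 - <<'E'
from h import *
s=np.load("scene0.npz");t=np.load("side0.npz")
a=cv2.resize(s["im"][215:295,280:360],(400,400),interpolation=cv2.INTER_CUBIC)
b=cv2.resize(t["im"][160:230,245:325],(457,400),interpolation=cv2.INTER_CUBIC)[:, :400]
cv2.imwrite("pics/rack.png",np.hstack([a,b])[:,:,::-1])
W=t["W"]; sub=np.zeros(W.shape[:2],bool); sub[220:310,125:240]=1
m=sub&(abs(W[...,2]-.145)<.006); P=W[m][:,:2].astype(np.float32); print(len(P),cv2.minAreaRect(P),W[m][:,2].mean())
# slot: points within the lid outline lying below
box=cv2.boxPoints(cv2.minAreaRect(P));print(box)
for n,f,sl in (("scene",s,(slice(215,295),slice(280,360))),("side",t,(slice(160,230),slice(245,325)))):
    W=f["W"][sl]; m=(W[...,2]>.045)&(W[...,2]<.13); P=W[m]
    lab=cv2.connectedComponents(m.astype(np.uint8))
    print(n,m.sum())
    for k in range(1,lab[0]):
        Q=f["W"][sl][lab[1]==k]
        if len(Q)>15: print(len(Q),Q.mean(0).round(3),Q.min(0).round(3),Q.max(0).round(3),cv2.minAreaRect(Q[:,:2].astype(np.float32)))
E
```

```text
2159 ((0.4888935685157776, 0.4105045199394226), (0.1446753442287445, 0.17751365900039673), 76.54012298583984) 0.14455656330598246
[[0.38573697 0.36081314]
 [0.5583749  0.3194943 ]
 [0.5920502  0.4601959 ]
 [0.41941226 0.50151473]]
scene 907
70 [ 0.616 -0.127  0.055] [ 0.6   -0.145  0.046] [ 0.644 -0.098  0.063] ((0.6166839003562927, -0.1278778463602066), (0.02125394158065319, 0.059879716485738754), 40.693695068359375)
267 [ 0.472 -0.106  0.085] [ 0.431 -0.117  0.045] [ 0.526 -0.089  0.115] ((0.4787347614765167, -0.10325543582439423), (0.01621859334409237, 0.09752518683671951), 82.12316131591797)
313 [ 0.464 -0.171  0.091] [ 0.417 -0.182  0.045] [ 0.521 -0.156  0.118] ((0.46887636184692383, -0.16881468892097473), (0.015616067685186863, 0.10442472249269485), 81.10726928710938)
252 [ 0.451 -0.235  0.087] [ 0.41  -0.247  0.045] [ 0.507 -0.22   0.114] ((0.45914921164512634, -0.23371681571006775), (0.015968218445777893, 0.09895657002925873), 81.93171691894531)
side 1306
53 [ 0.553 -0.516  0.052] [ 0.516 -0.531  0.045] [ 0.613 -0.501  0.064] ((0.5633738040924072, -0.5190793871879578), (0.02262408658862114, 0.0980382040143013), 77.37260437011719)
248 [ 0.432 -0.428  0.069] [ 0.403 -0.505  0.045] [ 0.472 -0.379  0.101] ((0.43647944927215576, -0.44160476326942444), (0.06356731057167053, 0.12507161498069763), 23.72810173034668)
1003 [ 0.461 -0.147  0.082] [ 0.409 -0.239  0.045] [ 0.528 -0.085  0.112] ((0.46758827567100525, -0.16520598530769348), (0.15400536358356476, 0.10455454885959625), 82.25788116455078)
```

View pics/rack.png

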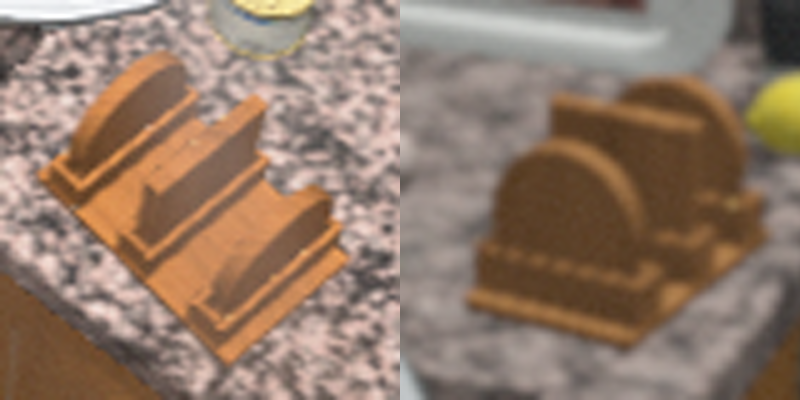

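The square coaster is in the middle pocket, near (0.468, -0.169). Its width axis is at about -8.5°, and the slot axis is at about -13.5°. I'm moving above the coaster with the gripper partly open so it clears the neighbours.

Emit:
{"name": "arm_command", "arguments": {"rows": [[-0.018,-0.017,0.003,0,0,8.15],[-0.018,-0.017,0.003,0,0,8.15],[-0.018,-0.017,0.003,0,0,8.15],[-0.018,-0.017,0.003,0,0,8.15],[-0.018,-0.017,0.003,0,0,8.15],[-0.018,-0.017,0.003,0,0,8.15],[-0.018,-0.017,0.003,0,0,8.15],[-0.018,-0.017,0.003,0,0,8.15],[-0.018,-0.017,0.003,0,0,8.15],[-0.019,-0.016,0.003,0,0,8.15],[0,0,0,0,0,0],[0,0,0,0,0,0]], "gripper": 0.45}}

```text
time: 1.6
eef_pos: [0.4691, -0.1687, 0.2663]
ee_rot: [-0.0, 0.075, 0.997, 0.0]
ft_force: [-0.7, 0.4, 0.9]
finger_gap: 0.0427
finger_force: 0.0
```

```bash
cat >> h.py <<'E'
def yaw():
    from scipy.spatial.transform import Rotation as T
    s=r.sense();w=s["ee_rot"];R=T.from_quat(np.r_[w[1:],w[0]]).as_matrix()
    print("t",round(s["time"],2),"tcp",s["eef_pos"].round(4),"ytool deg",np.degrees(np.arctan2(R[1,1],R[0,1])).round(2),"z",R[:,2].round(3),"gap",s["finger_gap"].round(4),"F",s["ft_force"].round(1))
    return s,R
E
python3 - <<'E'
from h import *
yaw()
im,d,W=grab("wrist"); np.savez("wrist1.npz",im=im,d=d,W=W); cv2.imwrite("pics/w1.png",im[:,:,::-1])
m=(W[...,2]>.104)&(W[...,2]<.118)&(abs(W[...,0]-.468)<.08)&(abs(W[...,1]+.169)<.03)
print(m.sum(),cv2.minAreaRect(W[m][:,:2].astype(np.float32)),W[m].mean(0))
for f in("scene0","side0"):
    V=np.load(f+".npz")["W"].reshape(-1,3); k=(V[:,0]>.35)&(V[:,0]<.62)&(abs(V[:,1]-.1)<.45)&(V[:,2]>.15); print(f,V[k].min(0) if k.any() else 0,V[k].max(0) if k.any() else 0,k.sum())
E
```

```text
Traceback (most recent call last):
  File "h.py", line 17, in yaw
    print("t",round(s["time"],2),"tcp",s["eef_pos"].round(4),"ytool deg",np.degrees(np.arctan2(R[1,1],R[0,1])).round(2),"z",R[:,2].round(3),"gap",s["finger_gap"].round(4),"F",s["ft_force"].round(1))
                                                                                                                                                  ^^^^^^^^^^^^^^^^^^^^^
AttributeError: 'float' object has no attribute 'round'
```

```bash
sed -i 's/s\["finger_gap"\].round(4)/round(s["finger_gap"],4)/' h.py
python3 - <<'E'
from h import *
yaw()
im,d,W=grab("wrist"); np.savez("wrist1.npz",im=im,d=d,W=W); cv2.imwrite("pics/w1.png",im[:,:,::-1])
m=(W[...,2]>.104)&(W[...,2]<.118)&(abs(W[...,0]-.468)<.08)&(abs(W[...,1]+.169)<.03)
print(m.sum(),cv2.minAreaRect(W[m][:,:2].astype(np.float32)) if m.any() else 0,W[m].mean(0))
for f in("scene0","side0"):
    V=np.load(f+".npz")["W"].reshape(-1,3); k=(V[:,0]>.35)&(V[:,0]<.62)&(abs(V[:,1]-.1)<.45)&(V[:,2]>.15); print(f,V[k].min(0) if k.any() else 0,V[k].max(0) if k.any() else 0,k.sum())
E
```

```text
t 1.6 tcp [ 0.4691 -0.1687  0.2663] ytool deg 81.41 z [-0.     0.001 -1.   ] gap 0.0427 F [-0.7  0.4  0.9]
1546 ((0.47001680731773376, -0.1701645702123642), (0.013371752575039864, 0.09955576062202454), 81.69412994384766) [ 0.46782294 -0.16959459  0.11015225]
scene0 [ 0.35002819 -0.34998478  0.21404588] [0.61999653 0.07134618 0.92016442] 24809
side0 [ 0.35005843 -0.34997697  0.21469198] [0.6199984  0.08576706 0.66868559] 6274
```

View pics/w1.png

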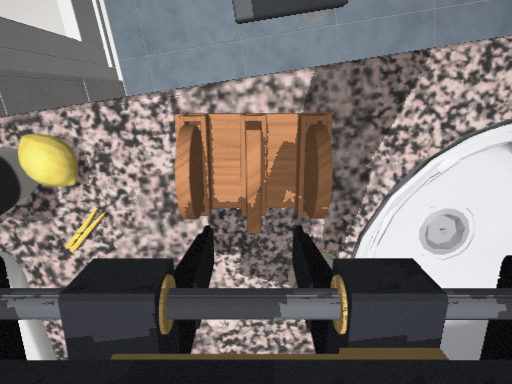

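The wrist view shows the square coaster's top edge as a strip at u≈255, v 120–235, centred between the fingers. Only about 1–1.5 mm of correction is needed, so I'm descending.

Emit:
{"name": "arm_command", "arguments": {"rows": [[0.001,-0.0015,-0.016,0,0,0.2],[0,0,-0.02,0,0,0],[0,0,-0.02,0,0,0],[0,0,-0.02,0,0,0],[0,0,-0.02,0,0,0],[0,0,-0.02,0,0,0],[0,0,-0.015,0,0,0],[0,0,-0.015,0,0,0],[0,0,-0.01,0,0,0],[0,0,0,0,0,0],[0,0,0,0,0,0]]}}

```text
time: 3.02
eef_pos: [0.4705, -0.1708, 0.1113]
ee_rot: [0.001, 0.072, 0.997, -0.0]
ft_force: [0.5, 1.1, 0.5]
finger_gap: 0.0429
finger_force: 0.0
```

Emit:
{"name": "arm_command", "arguments": {"rows": [[0,0,0,0,0,0],[0,0,0,0,0,0],[0,0,0,0,0,0],[0,0,0,0,0,0],[0,0,0,0,0,0],[0,0,0,0,0,0]], "gripper": 0}}

```text
time: 3.78
eef_pos: [0.4701, -0.1703, 0.1109]
ee_rot: [0.0, 0.072, 0.997, 0.0]
ft_force: [-1.3, 3.4, 1.8]
finger_gap: 0.0139
finger_force: 29.9
```

Gripped, with a 13.9 mm gap and 30 N. Next: lift straight up, then carry it over to the box.

Emit:
{"name": "arm_command", "arguments": {"rows": [[0,0,0.008,0,0,0],[0,0,0.012,0,0,0],[0,0,0.02,0,0,0],[0,0,0.02,0,0,0],[0,0,0.02,0,0,0],[0,0,0.025,0,0,0],[0,0,0.025,0,0,0],[0,0,0.025,0,0,0],[0,0,0.025,0,0,0],[0,0,0.02,0,0,0],[0,0,0,0,0,0]]}}

```text
time: 5.15
eef_pos: [0.4707, -0.171, 0.3131]
ee_rot: [0.002, 0.072, 0.997, -0.001]
ft_force: [-0.6, 0.2, -0.6]
finger_gap: 0.014
finger_force: 29.9
```

Emit:
{"name": "arm_command", "arguments": {"rows": [[0,0.02,0,0,0,0],[0.002,0.03,0,0,0,-0.5],[0.002,0.03,0,0,0,-0.5],[0.002,0.03,0,0,0,-0.5],[0.002,0.03,0,0,0,-0.5],[0.002,0.03,0,0,0,-0.5],[0.002,0.03,0,0,0,-0.5],[0.002,0.03,0,0,0,-0.5],[0.002,0.03,0,0,0,-0.5],[0.002,0.03,0,0,0,-0.5],[0.001,0.03,0,0,0,-0.5],[0,0.03,0,0,0,0]]}}

```text
time: 6.65
eef_pos: [0.4876, 0.1812, 0.3089]
ee_rot: [-0.001, 0.115, 0.993, -0.0]
ft_force: [-0.2, 0.2, -1.4]
finger_gap: 0.0142
finger_force: 29.9
```

Emit:
{"name": "arm_command", "arguments": {"rows": [[0,0.03,0,0,0,0],[0,0.03,0,0,0,0],[0,0.03,0,0,0,0],[0,0.03,0,0,0,0],[0,0.03,0,0,0,0],[0,0.03,0,0,0,0],[0,0.025,0,0,0,0],[0,0.015,0,0,0,0],[0,0.01,0,0,0,0],[0,0,0,0,0,0],[0,0,0,0,0,0]]}}

```text
time: 8.02
eef_pos: [0.4892, 0.4089, 0.3107]
ee_rot: [0.0, 0.116, 0.993, -0.0]
ft_force: [1.0, 0.7, -0.0]
finger_gap: 0.0136
finger_force: 29.9
```

```bash
python3 - <<'E'
from h import *
yaw()
out=[]
for n in("wrist","side"):
    im,d,W=grab(n); np.savez(n+"2.npz",im=im,d=d,W=W); out.append(cv2.resize(im,(400,300)))
cv2.imwrite("pics/m2.png",np.hstack(out)[:,:,::-1])
for n in("wrist2","side2","side0"):
    W=np.load(n+".npz")["W"]
    near=(np.hypot(W[...,0]-.489,W[...,1]-.41)<.12)
    m=near&(abs(W[...,2]-.145)<.004); P=W[m][:,:2].astype(np.float32); rc=cv2.minAreaRect(P); print(n,m.sum(),rc,W[m].mean(0))
    a=np.radians(-13.5); ex=np.array([np.cos(a),np.sin(a)]); ey=np.array([-ex[1],ex[0]])
    L=near&(W[...,2]<.138)&(W[...,2]>.05)
    Q=W[...,:2]-np.array([.489,.4105]); X=Q@ex; Y=Q@ey
    L&=(abs(X)<.08)&(abs(Y)<.06); print(" below lid inside",L.sum(), [np.percentile(X[L],[2,98]).round(4),np.percentile(Y[L],[2,98]).round(4)] if L.any() else 0)
    print(" lid X",np.percentile(X[m],[.5,99.5]).round(4)," Y",np.percentile(Y[m],[.5,99.5]).round(4))
    # slot edges along Y near mid X, along X near mid Y
    c=m&(abs(X)<.04); y=np.sort(Y[c]); g=np.diff(y); 
    if len(g): k=g.argmax(); print(" gap Y",y[k],y[k+1])
    c=m&(abs(Y)<.01); y=np.sort(X[c]); g=np.diff(y)
    if len(g): k=g.argmax(); print(" gap X",y[k],y[k+1])
E
```

```text
t 8.03 tcp [0.4892 0.4089 0.3107] ytool deg 76.66 z [ 0. -0. -1.] gap 0.0136 F [ 1.   0.7 -0. ]
wrist2 18445 ((0.48802632093429565, 0.4086809456348419), (0.14229881763458252, 0.16781391203403473), 76.3838119506836) [0.47553003 0.4117789  0.14516706]
 below lid inside 1978 [array([-0.0625,  0.0474]), array([-0.0207,  0.017 ])]
 lid X [-0.0837  0.0802]  Y [-0.0721  0.0682]
 gap Y -0.022349387655162197 0.017764595645608682
 gap X -0.06545229405989066 -0.06459620252582213
side2 2009 ((0.48833712935447693, 0.41013410687446594), (0.1451914757490158, 0.1766989678144455), 76.89851379394531) [0.48402818 0.41806279 0.14484934]
 below lid inside 359 [array([-0.055 ,  0.0788]), array([-0.0598,  0.0072])]
 lid X [-0.0872  0.0864]  Y [-0.0702  0.0712]
 gap Y -0.019726071671291704 0.020735812015069067
 gap X -0.07059259653814565 0.06705845955172528
side0 2015 ((0.4888935685157776, 0.4105045199394226), (0.1446753442287445, 0.17751365900039673), 76.54012298583984) [0.48414781 0.41814258 0.14487865]
 below lid inside 368 [array([-0.0567,  0.0786]), array([-0.0599,  0.007 ])]
 lid X [-0.0872  0.0862]  Y [-0.07    0.0715]
 gap Y -0.02003430802501649 0.022911434127232493
 gap X -0.07123045968424725 0.06603071541808167
```

View pics/m2.png

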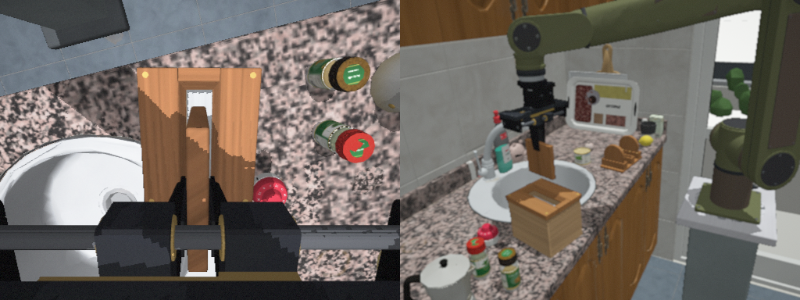

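The wrist view shows the slot at u≈200 (400-px panel), with the coaster held over it and aligned. The side view shows the coaster upright above the lid. Measured slot centre is about (0.487, 0.409). I'm lowering into the slot to just above the flap.

Emit:
{"name": "arm_command", "arguments": {"rows": [[-0.002,0,-0.01,0,0,0],[0,0,-0.015,0,0,0],[0,0,-0.015,0,0,0],[0,0,-0.01,0,0,0],[0,0,-0.01,0,0,0],[0,0,-0.01,0,0,0],[0,0,-0.01,0,0,0],[0,0,-0.01,0,0,0],[0,0,0,0,0,0]]}}

```text
time: 9.25
eef_pos: [0.4865, 0.4091, 0.2193]
ee_rot: [-0.001, 0.116, 0.993, -0.001]
ft_force: [-0.2, -0.4, -0.7]
finger_gap: 0.0138
finger_force: 29.9
```

Emit:
{"name": "arm_command", "arguments": {"rows": [[0,0,-0.006,0,0,0],[0,0,-0.006,0,0,0],[0,0,-0.006,0,0,0],[0,0,-0.006,0,0,0],[0,0,-0.006,0,0,0],[0,0,-0.006,0,0,0],[0,0,-0.006,0,0,0],[0,0,-0.005,0,0,0],[0,0,0,0,0,0],[0,0,0,0,0,0]]}}

```text
time: 10.5
eef_pos: [0.487, 0.4095, 0.1738]
ee_rot: [0.0, 0.116, 0.993, 0.0]
ft_force: [0.7, -0.7, -1.1]
finger_gap: 0.014
finger_force: 29.9
```

Emit:
{"name": "arm_command", "arguments": {"rows": [[0,0,-0.0025,0,0,0],[0,0,0,0,0,0],[0,0,0,0,0,0]]}}

```text
time: 10.88
eef_pos: [0.487, 0.4095, 0.1712]
ee_rot: [0.0, 0.116, 0.993, -0.0]
ft_force: [-0.6, -0.1, -0.1]
finger_gap: 0.0141
finger_force: 29.9
```

Emit:
{"name": "arm_command", "arguments": {"rows": [[0,0,0,0,0,0],[0,0,0,0,0,0],[0,0,0,0,0,0],[0,0,0,0,0,0],[0,0,0,0,0,0],[0,0,0,0,0,0]], "gripper": 0.5}}

```text
time: 11.62
eef_pos: [0.487, 0.4095, 0.1712]
ee_rot: [-0.0, 0.116, 0.993, -0.0]
ft_force: [0.5, -0.0, 0.0]
finger_gap: 0.0476
finger_force: 0.0
```

Emit:
{"name": "arm_command", "arguments": {"rows": [[0,0,0.015,0,0,0],[0,0,0.02,0,0,0],[0,0,0.02,0,0,0],[0,0,0.025,0,0,0],[0,0,0.025,0,0,0],[0,0,0.025,0,0,0],[0,0,0.02,0,0,0],[0,0,0,0,0,0]]}}

```text
time: 12.62
eef_pos: [0.4877, 0.41, 0.3245]
ee_rot: [0.002, 0.116, 0.993, 0.002]
ft_force: [-0.4, -0.7, -0.5]
finger_gap: 0.0476
finger_force: 0.0
```

```bash
python3 - <<'E'
from h import *
yaw()
out=[]
for n in("wrist","side"):
    im,d,W=grab(n); out.append(cv2.resize(im,(400,300)) if n=="wrist" else cv2.resize(im[150:315,100:320],(400,300)))
    Q=W[...,:2]-np.array([.487,.409]); a=np.radians(-13.5)
    X=Q@[np.cos(a),np.sin(a)];Y=Q@[-np.sin(a),np.cos(a)]
    m=(abs(X)<.055)&(abs(Y)<.013)&(W[...,2]<.2); print(n,m.sum(),np.percentile(W[m][:,2],[2,25,50,75,98]).round(3))
cv2.imwrite("pics/m3.png",np.hstack(out)[:,:,::-1])
E
```

```text
t 12.62 tcp [0.4877 0.41   0.3245] ytool deg 76.7 z [ 0.004  0.003 -1.   ] gap 0.0476 F [-0.4 -0.7 -0.5]
wrist 2378 [0.11  0.111 0.111 0.112 0.113]
side 18 [0.11  0.111 0.111 0.112 0.127]
```

View pics/m3.png

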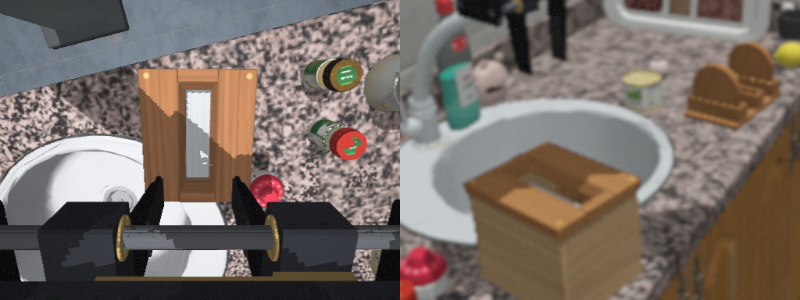

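The wrist view shows the steel flap shut and level (z = 0.111) across the slot at about (197,140), with no coaster in the way. The side view shows both round coasters still standing in the rack at about (740,80). The arm is clear, so I'm handing in.

```bash
python3 -c "
from bench import r
print(r.hand_in())"
```

```text
the job is handed in; nothing more can be done
None
```

The square coaster went through the slot and dropped inside the box, the flap is shut over it, both round coasters are still standing in the rack, and the job was handed in at about 13 s.

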